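# Start the lid screw of a centrifuge rotor without crossing its thread

### The job

The loaded centrifuge rotor stands on its stand with the lid laid on, but the lid's clamp screw is not started in the hub yet: take the red square knob on top and turn it backward (counterclockwise seen from above), letting it ride freely up and down, until the screw drops a thread, then stop and turn it forward (clockwise) one full turn from there, taking fresh grips as you need. Never screw it on forward before it has dropped, and leave the beaker, the bottle and the dish standing where they are. Finish with the fingers still gripping the knob, keeping the screw still one turn in, so that it cannot work loose while I check that the lid lies level.

Things in the scene. Friction and masses are not known exactly. Their poses are not given: they have to be found in the camera images.
- rotor: Fixed assembly: black rubber stand, blue-grey round rotor 100 mm across with 12 coloured tube caps under a clear lid, silver collar in the lid's middle. Origin: centre of the underside, on the bench; z up, on the screw's axis. Rotor rim is 65 mm high, the lid rises from 65 mm at the rim to 75 mm, the collar (45 mm across) ends at 78.5 mm. Below the knob nothing needs touching.
- knob_grip (a point): Point on the knob's axis where the TCP belongs in a grasp from above. The knob: black ribbed disc 46 mm across, 8 mm thick, with a red square grip on it, 32 mm across flats (corners rounded 6 mm), its top 6 mm above and its foot (top of the disc) 22 mm below this point. x and y: square to the flats, so equal grasps lie a quarter turn apart; z up. It turns and travels with the knob.
- clamp_screw: The steel clamp screw with the knob it carries (170 g). It is captive in the lid: it stays upright and can only turn and slide up or down, nearly without friction, under its own weight, until its thread rests on the hub's. Origin on the axis at the underside of the knob's disc, 30 mm below knob_grip; this frame does not turn with the knob.
- lid_knob (a joint): Knob angle, rad, counted over turns: grows clockwise seen from above (forward; right-hand thread, 6 mm a turn), falls counterclockwise. Starts at 0.3 to 2.3. Turned back, the knob climbs 1 mm per rad until knob_grip is 128 mm above the bench; at about -0.4 the thread ends and it falls 6 mm, if not held up. One turn on from the drop: about 5.9, knob_grip near 116 mm.
- beaker: Bystander: clear glass beaker, 54 mm across, 70 mm high, standing on the robot's side of the rotor. Origin: centre of its underside.
- bottle: Bystander: small grey-white reagent bottle with a black cap, 51 mm across, 110 mm high, standing to the left of the rotor. Origin: centre of its underside.
- dish: Bystander: flat glass petri dish with lid, 66 mm across, 32 mm high, standing to the left of the rotor, nearer the robot. Origin: centre of its underside.

How it is judged (in metres and radians):
On the way:
1. the knob has been turned backward past the end of the thread and the screw has dropped (value of joint lid_knob below 0 rad and z of knob_grip in the frame of rotor below 0.1245 m), for 0.1 s.
At the end, for the whole second after the job is handed in: Screw one turn in from its drop (knob angle 4.3 to 6.9 rad, knob_grip 113.5 to 120 mm above the rotor's foot), at rest, fingers still gripping the knob (over 2 N, TCP within 15 mm of the axis, at most 20 mm above knob_grip); beaker, bottle and dish within 30 mm of where they stood (value of joint lid_knob between 4.3 and 6.9 rad and z of knob_grip in the frame of rotor between 0.1135 and 0.12 m and contact force between the fingers and clamp_screw above 2 N and horizontal distance between the grasp point and knob_grip below 0.015 m and z of the grasp point in the frame of knob_grip below 0.02 m and velocity of joint lid_knob between -0.15 and 0.15 rad/s and distance of each of beaker, bottle, dish from where it was at the start of the episode below 0.03 m and angle between each of beaker, bottle's own z axis and vertical below 0.3 rad); the arm keeps its last pose, push and grip.
It fails at once if the screw was turned on forward before it had dropped (value of joint lid_knob above 3.6 rad and z of knob_grip in the frame of rotor above 0.1215 m).
It fails at once if a bystander was knocked away or over (distance of any of beaker, bottle, dish from where it was at the start of the episode above 0.04 m or angle between any of beaker, bottle's own z axis and vertical above 0.5 rad).
It also fails if it takes over 72 s, if anything falls off the work surface, if the arm or the gripper's body presses on something with over 40 N, if the wrist force passes 120 N, or if a joint passes its speed limit or range.

### The arm

A 6-joint arm with a two-finger parallel gripper is mounted at the origin on a cart in front of the work surface, level with it; the furniture and walls round the work are solid. World frame = base frame: x ahead of the robot, y to its left, z up, the work surface at z = 0. Lengths are in mm, angles in degrees, forces in N, time in s.
With the tool pointing down it reaches from about 300 to 875 mm from the base axis. Payload 6.4 kg.
Tool frame: the origin (TCP) lies between the finger pads, 19 mm behind the fingertips; this is the grasp point; z points along the fingers, y is the line along which they close (so a half turn about z gives the same grasp; the last joint's range is limited). The gripper opens to 85 mm and grips with 20 to 120 N. Pads are 22 mm wide; open, the fingers measure 114 mm over their backs; the gripper's body (76 mm by 85 mm) begins 54 mm behind the grasp point. The pads swing forward as they close: fully open they stand 13 mm farther back than shut.
Start: joints at [-82.007, 10.359, 92.074, -0, 77.567, -11.82], TCP at [194.912, -540.972, 249.988] pointing down, gripper open.
Joint ranges: [-171.53, 171.53], [-51.25, 118.39], [17.06, 147.69], [-65.23, 245.23], [0, 150.52], [-178.68, 178.68]. Speed limits (degrees/s): [147.25, 147.25, 172.46, 180, 180, 180].

### API

Orientations are given as [roll, pitch, yaw] about the fixed x, y, z axes, in that order (R = Rz(yaw) Ry(pitch) Rx(roll)).
In Python, from station import bot, imaging, order gives the robot as it stands. The module is installed in compiled form; this text tells all that it offers.
- The arm moves only by the shell command python3 -m handwheel 'ROWS' [FORCE]. ROWS is text: rows parted by semicolons, each of 7 numbers parted by spaces: the shift along the tool's x, y, z in cm, then the turn, a rotation vector about the tool's x, y, z in degrees, then the finger opening in cm, from 0 to 8.54. In form: dx dy dz ax ay az jaw; .... A call has 1 to 10 rows; each row shifts and turns the commanded pose from where the row before left it, along the tool's axes as they then stand; what a row does not reach is not made up. A row lasts 1/12 s, in which the tool goes at most 41.7 mm and 7.16 degrees, less where a joint would pass 70% of its speed; a pose out of reach is approached as far as the arm can. A call with a gripper value outside its range is refused whole. The fingers move at their own pace and stop on an object; FORCE is the grip in N (left out, the last holds). Time passes only in rows, so rows that do not move let the fingers close. It gives the time, the measured TCP pose, the force, the opening and the grip force at its end, in the units of the state.
- bot.read_state(): the state, without advancing time (a new reading comes with each control period).
- imaging.snapshot(name): name is "scene" or "top"; returns a dict with "image" (384x512x3 uint8, red, green, blue), "fov_y" (degrees; the focal length in pixels is half the picture's height over the tangent of half this angle, whatever the lens; pixels are square), "cx", "cy" (the principal point, pixels), "k1" (the pictures are not rectified: a ray, as slopes to the right and down, at radius r is drawn at 1 + k1 r^2 times it, then the intrinsics apply), "world_to_cam" (4x4, takes a point from world to camera coordinates). Camera axes: x right, y down, z forward; pixel columns grow to the right and rows downward; lengths in mm; the calibration is good to about 2 mm. A picture is of the moment at which its call begins. There is no depth.
- order.hand_in(): hands the job in; it is judged then, once.
The state is a dict: "t": time; "qpos": joint angles; "joint_velocities": joint speeds; "joint_torque": joint torques, N m; "tcp_pos": TCP position; "tool_rot": TCP orientation; "wrist_force": force on the tool from outside, world axes, zero at the start; "torque": the same for the moment, N m; "opening": finger opening in mm; "grasp_force": force on a finger pad.
Only numpy, scipy, OpenCV 4.12 (cv2) and the standard library are available. Lean on these libraries where they do the work, as an engineer would, in place of code of your own. Each camera call takes 0.05 s, during which the arm holds its last target. There are 200 camera calls.

## Working session

There is one attempt and no reset: what is moved stays moved. The work goes in short steps, Python scripts to look and compute and a shell command to move; the robot and the scene stay as the last step left them, time stands still between calls to the robot, and variables do not carry over. Pictures are saved under pics/ and viewed, at most 10 in all, crops included, and the job is handed in when it is done.

```bash
mkdir -p pics; python3 - <<'E'
from station import bot, imaging
import cv2,json,pickle
print(bot.read_state())
for n in("scene","top"):
    s=imaging.snapshot(n); pickle.dump(s,open(n+".pkl","wb"))
    cv2.imwrite(f"pics/{n}0.png",s["image"][:,:,::-1])
    print({k:v for k,v in s.items() if k!="image"})
E
```

```text
{'t': 0.0, 'qpos': array([-8.20066248e+01,  1.04011785e+01,  9.21336552e+01,  2.30354858e-03,
        7.75655313e+01, -1.18207831e+01]), 'joint_velocities': array([ 0.03383224,  0.10388958,  0.01425034,  0.07063761, -0.00072913,
       -0.04328703]), 'joint_torque': array([-1.76351237e-03, -4.44871294e+01, -3.51336837e+01, -2.37562945e-04,
        8.93727411e-03,  3.49228955e-06]), 'tcp_pos': array([ 194.85516022, -540.42102514,  249.07426662]), 'tool_rot': array([-1.79902224e+02, -2.27608240e-02,  1.98136408e+01]), 'wrist_force': array([0.07215683, 0.64703943, 0.07105424]), 'torque': array([-0.02068012, -0.0064421 ,  0.01354435]), 'grasp_force': 0.0, 'opening': 85.87028230031324}
{'fov_y': 52.01703111906155, 'cx': 263.0340453071323, 'cy': 190.15246881779274, 'k1': 0.00781503837522754, 'world_to_cam': array([[ 5.80222330e-01, -8.14456591e-01, -1.58412481e-03,
        -4.08457645e+02],
       [-3.38080635e-01, -2.39079648e-01, -9.10243048e-01,
         2.04784320e+02],
       [ 7.40974718e-01,  5.28678904e-01, -4.14071352e-01,
         6.72425973e+02],
       [ 0.00000000e+00,  0.00000000e+00,  0.00000000e+00,
         1.00000000e+00]])}
{'fov_y': 49.20561521923446, 'cx': 260.97618999823726, 'cy': 185.77541680196302, 'k1': 0.027565237490442786, 'world_to_cam': array([[-1.78641749e-02, -9.99839066e-01, -1.64728020e-03,
        -1.93401031e+02],
       [-9.94572330e-01,  1.79389298e-02, -1.02489387e-01,
         4.55137559e+02],
       [ 1.02502443e-01, -1.92549020e-04, -9.94732734e-01,
         9.21232805e+02],
       [ 0.00000000e+00,  0.00000000e+00,  0.00000000e+00,
         1.00000000e+00]])}
```

View pics/scene0.png

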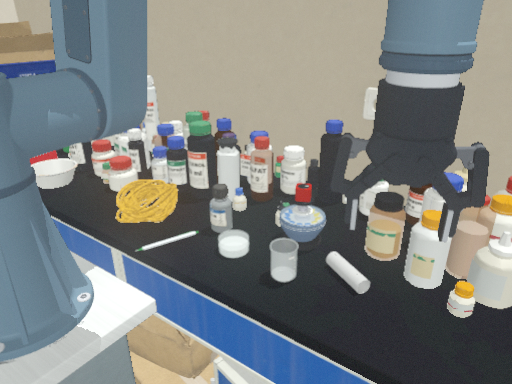

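View pics/top0.png

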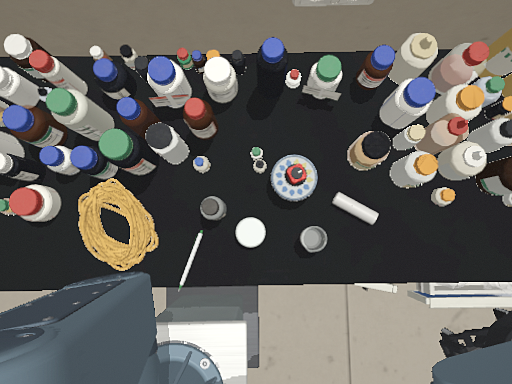

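The scene view shows the red knob at about (304,192), the beaker at (284,260), the dish at (234,243) and the bottle at (221,210). In the top view the knob is at (296,174) and the rotor at (294,178).

```bash
cat > h.py <<'E'
import numpy as np,cv2
def ray(s,uv):
    f=s["image"].shape[0]/2/np.tan(np.radians(s["fov_y"]/2))
    d=(np.atleast_2d(uv).astype(float)-[s["cx"],s["cy"]])/f
    p=d.copy()
    for _ in range(20): p=d/(1+s["k1"]*(p**2).sum(1,keepdims=True))
    W=s["world_to_cam"];R=W[:3,:3];c=-R.T@W[:3,3]
    return c,np.c_[p,np.ones(len(p))]@R
def plane(s,uv,z):
    c,d=ray(s,uv); return c+d*((z-c[2])/d[:,2:])
def red(s,box):
    x0,y0,x1,y1=box; h=cv2.cvtColor(s["image"],cv2.COLOR_RGB2HSV)
    m=((h[...,0]<8)|(h[...,0]>172))&(h[...,1]>150)&(h[...,2]>70)
    k=np.zeros_like(m);k[y0:y1,x0:x1]=1
    return (m&k).astype(np.uint8)
E
python3 - <<'E'
import pickle,cv2,numpy as np
from h import *
t=pickle.load(open("top.pkl","rb"));s=pickle.load(open("scene.pkl","rb"))
a=cv2.resize(t["image"][150:205,265:325],None,fx=10,fy=10,interpolation=cv2.INTER_CUBIC)
b=cv2.resize(s["image"][165:245,270:335],None,fx=7,fy=7,interpolation=cv2.INTER_CUBIC)
cv2.imwrite("pics/ct.png",a[:,:,::-1]);cv2.imwrite("pics/cs.png",b[:,:,::-1])
for n,im,bx in(("t",t,(280,160,312,190)),("s",s,(290,178,318,206))):
    m=red(im,bx);ys,xs=np.nonzero(m);print(n,m.sum(),xs.mean(),ys.mean(),xs.min(),xs.max(),ys.min(),ys.max())
    print(plane(im,[[xs.mean(),ys.mean()]],125))
# rotor rim ellipse
print("rotor",plane(t,[[294,178]],65))
E
```

```text
t 104 295.38461538461536 175.04807692307693 287 305 164 183
[[ 461.56168184 -271.1611096   125.        ]]
s 219 303.1004566210046 193.5159817351598 295 311 184 201
[[ 448.68781222 -282.57576725  125.        ]]
rotor [[ 462.85194034 -273.01004525   65.        ]]
```

View pics/ct.png

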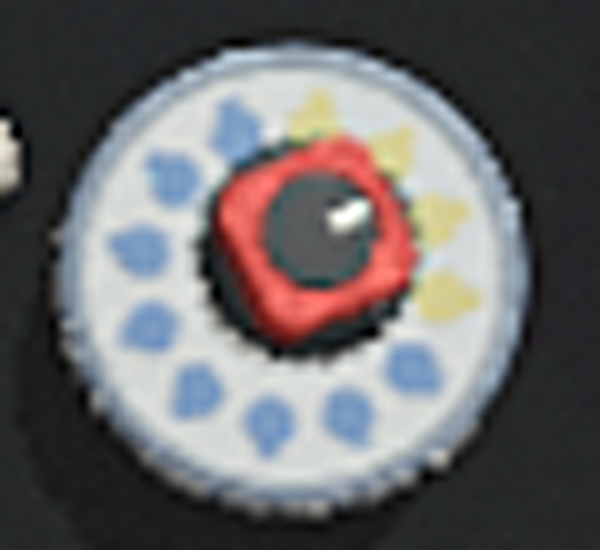

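View pics/cs.png

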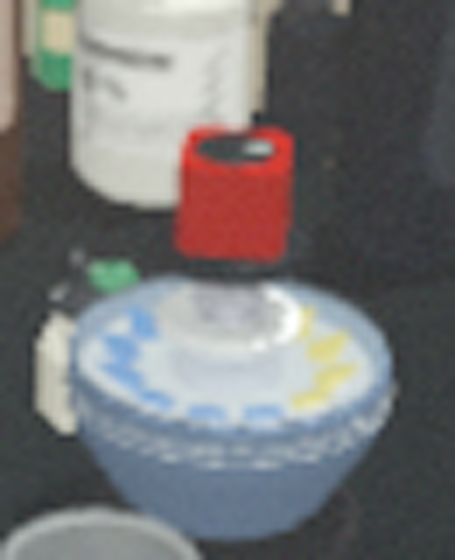

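The top crop shows the red square with its dark insert centred at about (296.5,172.3), turned about 28° in the image. The scene crop shows the red knob from (295,184) to (311,202), with a clear lid and collar below it.

```bash
python3 - <<'E'
import pickle,cv2,numpy as np
from h import *
t=pickle.load(open("top.pkl","rb"));s=pickle.load(open("scene.pkl","rb"))
c,_=ray(t,[[0,0]]);print("cam",c, ray(s,[[0,0]])[0])
im=cv2.resize(t["image"][150:205,265:325],None,fx=10,fy=10,interpolation=cv2.INTER_CUBIC)
m=red({"image":im},(180,100,440,380))
C=max(cv2.findContours(m,0,2)[0],key=cv2.contourArea)
P=plane(t,(C[:,0]-4.5)/10+[265,150],132)[:,:2].astype(np.float32)
print("rect",cv2.minAreaRect(P)); print(cv2.boxPoints(cv2.minAreaRect(P)))
print("insert",plane(t,[[296.5,172.3]],132))
# two view: top insert, scene insert
c1,d1=ray(t,[[296.5,172.3]]);c2,d2=ray(s,[[270+238/7-.5,165+150/7-.5]])
A=np.c_[d1[0],-d2[0]];k=np.linalg.lstsq(A,c2-c1,rcond=None)[0];print(c1+d1[0]*k[0],c2+d2[0]*k[1])
# rim outline of rotor
g=cv2.cvtColor(t["image"],cv2.COLOR_RGB2GRAY);b=(g>90).astype(np.uint8)
C=[x for x in cv2.findContours(b,0,2)[0] if cv2.pointPolygonTest(x,(294,190),False)>0][0]
e=cv2.minEnclosingCircle(plane(t,C[:,0],65)[:,:2].astype(np.float32));print("rim",e)
print("beaker",plane(t,[[313,239]],70),"dish",plane(t,[[250,233]],32),"bottle",plane(t,[[212,208]],100))
E
```

```text
cam [ 354.78366    -201.35720402  962.70861081] [-192.02078571 -639.2086836   464.18878756]
rect ((463.90472412109375, -271.9009094238281), (34.128135681152344, 35.32307052612305), 23.696426391601562)
[[ 441.18137 -262.58633]
 [ 455.37735 -294.93124]
 [ 486.62808 -281.21548]
 [ 472.4321  -248.87057]]
insert [[ 466.15991375 -272.94892402  132.        ]]
[ 466.00113193 -272.8468604   133.18428676] [ 466.11181163 -273.01896112  133.21395791]
rim ((463.77618408203125, -271.9886169433594), 51.644020080566406)
beaker [[ 331.89107715 -309.28631377   70.        ]] dish [[ 346.45721845 -175.46790653   32.        ]] bottle [[399.55688272 -99.9962825  100.        ]]
```

```bash
python3 -m handwheel '3.45 -1.61 0 0 0 0 8.5;3.45 -1.61 0 0 0 0 8.5;3.45 -1.61 0 0 0 0 8.5;3.45 -1.61 0 0 0 0 8.5;3.45 -1.61 0 0 0 0 8.5;3.45 -1.61 0 0 0 0 8.5;3.45 -1.61 0 0 0 0 8.5;3.45 -1.61 0 0 0 0 8.5;3.45 -1.61 0 0 0 0 8.5;3.45 -1.61 0 0 0 0 8.5' 20; python3 -m handwheel '0 0 0 0 0 -6 7;0 0 2.5 0 0 0 7;0 0 2.5 0 0 0 7;0 0 2 0 0 0 7;0 0 0 0 0 0 7;0 0 0 0 0 0 7'
```

```text
t: 0.93
tcp_pos: [465.8, -270.8, 249.7]
tool_rot: [-180.0, 0.0, 19.8]
wrist_force: [0.5, -0.6, 0.3]
opening: 84.9
grasp_force: 0.0
t: 1.43
tcp_pos: [464.2, -271.9, 178.9]
tool_rot: [-179.8, 0.1, 25.8]
wrist_force: [-0.5, -0.6, 0.8]
opening: 69.6
grasp_force: 0.0
```

```bash
python3 -m handwheel '0 0 1.5 0 0 0 7;0 0 1.5 0 0 0 7;0 0 1 0 0 0 7;0 0 1 0 0 0 7;0 0 0 0 0 0 7;0 0 0 0 0 0 7' && python3 - <<'E'
from station import bot, imaging
import cv2,numpy as np
s=bot.read_state();print(s["tcp_pos"],s["wrist_force"],s["qpos"])
a=imaging.snapshot("scene")["image"][130:230,250:360];b=imaging.snapshot("top")["image"][130:230,240:350]
cv2.imwrite("pics/g1.png",cv2.resize(np.hstack([a,b]),None,fx=3.5,fy=3.5,interpolation=cv2.INTER_CUBIC)[:,:,::-1])
E
```

```text
t: 1.93
tcp_pos: [464.9, -272.6, 130.2]
tool_rot: [-180.0, 0.0, 25.8]
wrist_force: [-0.1, 0.6, 0.5]
opening: 69.9
grasp_force: 0.0
[ 464.93256311 -272.64721943  130.17704049] [-0.13673929  0.58723746  0.5098448 ] [-4.30125767e+01  1.39183451e+01  1.02890457e+02 -6.10625734e-04
  6.32089208e+01  2.11778331e+01]
```

View pics/g1.png

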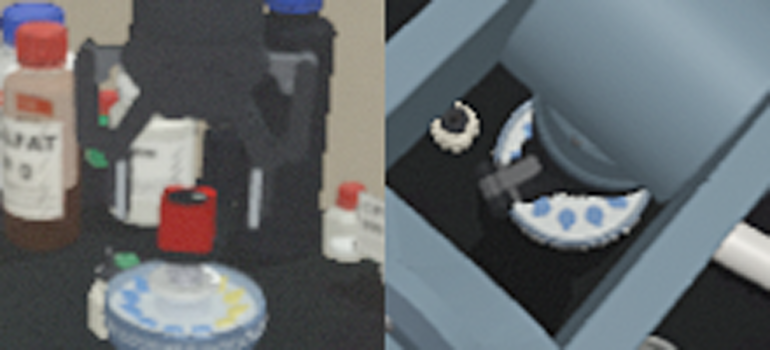

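The fingers straddle the red knob, which sits in the left half at about (188,218) with a finger on each side. I'll close to a loose fit.

```bash
python3 -m handwheel '0 0 0 0 0 0 4.5;0 0 0 0 0 0 3.4;0 0 0 0 0 0 3.4;0 0 0 0 0 0 3.4;0 0 0 0 0 0 3.4;0 0 0 0 0 0 3.4;0 0 0 0 0 0 3.4;0 0 0 0 0 0 3.4' 20
```

```text
t: 2.7
tcp_pos: [464.9, -272.5, 130.0]
tool_rot: [-180.0, 0.0, 25.8]
wrist_force: [-0.1, -0.1, -0.8]
opening: 33.9
grasp_force: 0.0
```

```bash
cat > look.py <<'E'
from station import bot, imaging
from h import *
s=imaging.snapshot("scene")
im=s["image"][160:230,280:330].astype(float)
r=im[...,0]-im[...,1:].max(2); r=np.clip(r/80,0,1)
col=r[:,21:27].mean(1)      # central columns 301..306
rows=np.arange(160,230)
lo=np.where(col>.5)[0]
def edge(i,j): return rows[i]+(col[i]-.5)/(col[i]-col[j]+1e-9)*(j-i)
top,bot_=edge(lo[0],lo[0]-1),edge(lo[-1],lo[-1]+1)
# heights on the vertical through the axis, near face 16 mm toward the camera
c,d=ray(s,[[303.5,top],[303.5,bot_]])
n=np.array([465,-272.5])-c[:2];D=np.linalg.norm(n)
z=c[2]+d[:,2]*(D-16)/(d[:,:2]@(n/D))
st=bot.read_state()
print("t",st["t"],"rows",top,bot_,"grip z from foot",z[1]+22,"top",z[0]-6,"q6",st["qpos"][5],"open",st["opening"],"gf",st["grasp_force"])
E
python3 look.py
python3 -m handwheel '0 0 0 0 0 -7 3.4;0 0 0 0 0 -7 3.4;0 0 0 0 0 -7 3.4;0 0 0 0 0 -7 3.4;0 0 0 0 0 -7 3.4;0 0 0 0 0 0 3.4;0 0 0 0 0 0 3.4'; python3 look.py
```

```text
t 2.75 rows 182.89047619072653 201.63157894657064 grip z from foot 127.08971017258665 top 141.27767589202108 q6 21.179347404143815 open 34.16860453467451 gf 0.0
t: 3.33
tcp_pos: [465.5, -272.8, 130.4]
tool_rot: [179.9, -0.0, 60.6]
wrist_force: [3.3, -1.0, -0.3]
opening: 34.3
grasp_force: 1.2
t 3.3833 rows 182.4363636375934 201.62314539970592 grip z from foot 127.10910621840821 top 142.2777035605996 q6 -13.597079413171901 open 34.02677830239106 gf 1.3018396313418634
```

```bash
python3 -m handwheel '0 0 0 0 0 -7 3.4;0 0 0 0 0 -7 3.4;0 0 0 0 0 -7 3.4;0 0 0 0 0 0 3.4;0 0 0 0 0 0 3.4'; python3 look.py
python3 -m handwheel '0 0 0 0 0 -7 3.4;0 0 0 0 0 -7 3.4;0 0 0 0 0 -7 3.4;0 0 0 0 0 0 3.4;0 0 0 0 0 0 3.4'; python3 look.py
```

```text
t: 3.8
tcp_pos: [465.8, -272.6, 130.6]
tool_rot: [179.9, 0.0, 81.5]
wrist_force: [5.3, 1.0, 1.5]
opening: 33.6
grasp_force: 2.5
t 3.85 rows 188.35537190338366 202.09433962247064 grip z from foot 126.02484174935535 top 129.1618490837809 q6 -34.509475737821006 open 33.80089110531017 gf 2.4324288150819484
t: 4.27
tcp_pos: [465.8, -272.3, 130.6]
tool_rot: [179.9, 0.0, 102.5]
wrist_force: [5.1, 2.4, 3.9]
opening: 34.0
grasp_force: 2.7
t 4.3167 rows 199.10038610205333 201.59400544881439 grip z from foot 127.1761213532061 top 104.89419450531227 q6 -55.5157413576923 open 34.1384831624086 gf 2.7207231684587896
```

```bash
python3 -m handwheel '0 0.1 0 0 0 0 3.6;0 0 0 0 0 0 4;0 0 0 0 0 0 4.5;0 0 0 0 0 0 4.5;0 0 0 0 0 0 4.5'; python3 look.py; python3 -m handwheel '0 0 0 0 0 0 3.4;0 0 0 0 0 0 3.4;0 0 0 0 0 0 3.4;0 0 0 0 0 -7 3.4;0 0 0 0 0 -7 3.4;0 0 0 0 0 -7 3.4;0 0 0 0 0 0 3.4;0 0 0 0 0 0 3.4'; python3 look.py
```

```text
t: 4.73
tcp_pos: [465.5, -272.2, 129.7]
tool_rot: [-180.0, -0.0, 102.8]
wrist_force: [-0.2, -0.2, -0.1]
opening: 45.1
grasp_force: 0.0
t 4.7833 rows 199.65789473900276 201.37878787823692 grip z from foot 127.67093215464257 top 103.61863625679638 q6 -55.692482167099264 open 44.95498133292805 gf 0.0
t: 5.45
tcp_pos: [466.3, -272.3, 130.1]
tool_rot: [180.0, 0.0, 123.6]
wrist_force: [2.6, 1.5, -0.1]
opening: 34.2
grasp_force: 1.6
t 5.5 rows 199.58769230830126 201.07335907322312 grip z from foot 128.3727270301461 top 103.77934698251386 q6 -76.50582076496549 open 34.15055830222099 gf 1.676693893969059
```

```bash
python3 -m handwheel '0 0 0 0 0 -7 3.4;0 0 0 0 0 -7 3.4;0 0 0 0 0 0 3.4;0 0 0 0 0 0 3.4;0 0 0 0 0 0 3.4'; python3 look.py;python3 -m handwheel '0 0 0 0 0 -7 3.4;0 0 0 0 0 -7 3.4;0 0 0 0 0 0 3.4;0 0 0 0 0 0 3.4;0 0 0 0 0 0 3.4'; python3 look.py
```

```text
t: 5.92
tcp_pos: [466.3, -272.1, 130.0]
tool_rot: [180.0, 0.0, 137.4]
wrist_force: [6.1, 1.1, -1.0]
opening: 33.9
grasp_force: 2.4
t 5.9667 rows 199.3858267728142 201.3565683641524 grip z from foot 127.72200344679322 top 104.24132214557841 q6 -90.35484375321181 open 34.1244866537348 gf 2.3511233925819397
t: 6.38
tcp_pos: [466.2, -271.6, 129.8]
tool_rot: [179.9, -0.0, 151.4]
wrist_force: [4.3, 3.0, -0.8]
opening: 33.8
grasp_force: 2.5
t 6.4333 rows 198.3775510234569 201.68709677312967 grip z from foot 126.96201705376711 top 106.54557440890261 q6 -104.35582011824266 open 34.38484085179064 gf 2.511386674741516
```

```bash
python3 -m handwheel '0 0 0 0 0 -7 3.4;0 0 0 0 0 -7 3.4;0 0 0 0 0 0 3.6;0 0 0 0 0 0 4;0 0 0 0 0 0 4.4;0 0 0 0 0 0 4.4'; python3 look.py; python3 - <<'E'
from station import bot, imaging
import cv2,numpy as np
a=imaging.snapshot("scene")["image"][150:230,255:355]
cv2.imwrite("pics/g2.png",cv2.resize(a,None,fx=6,fy=6,interpolation=cv2.INTER_CUBIC)[:,:,::-1])
E
```

```text
t: 6.93
tcp_pos: [465.6, -272.5, 130.0]
tool_rot: [-180.0, -0.0, 165.6]
wrist_force: [-0.4, -0.0, -0.6]
opening: 43.7
grasp_force: 0.0
t 6.9833 rows 183.5868852465518 203.73597359619384 grip z from foot 122.23803398217109 top 139.74207059784322 q6 -118.55226792080016 open 43.75849437816575 gf 0.0
```

View pics/g2.png

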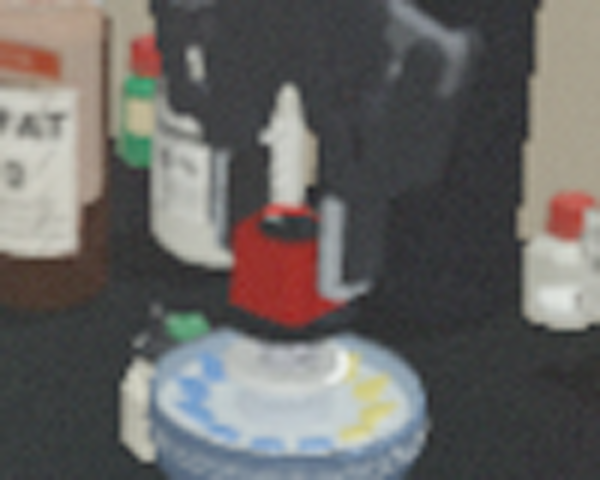

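```bash
cat > disc.py <<'E'
import pickle,cv2,numpy as np
from station import imaging,bot
a=pickle.load(open("scene.pkl","rb"))["image"];b=imaging.snapshot("scene")["image"]
for n,i in(("init",a),("now",b)):
    g=cv2.cvtColor(i,cv2.COLOR_RGB2GRAY).astype(float)[196:214,300:307].mean(1)
    k=[j for j in range(len(g)-1) if g[j]<95<=g[j+1]][-1]
    print(n,"disc/collar edge row",196+k+(95-g[k])/(g[k+1]-g[k]),np.round(g).astype(int))
E
python3 disc.py
```

```text
init disc/collar edge row 204.8093220338983 [ 92  94  92  93  93  88  74  75  68 101 153 174 179 181 183 192 193 204]
now disc/collar edge row 206.59459459459458 [ 80  80  79  79  80  81  81  76  62  56  57 121 172 170 170 178 182 191]
```

The disc's lower edge is 1.8 px below its start, about 4 mm. That matches the 6 mm drop less the climb, so the screw has dropped. Next is forward.

```bash
python3 -m handwheel '-0.08 0 0.25 0 0 0 4.4;0 0 0.25 0 0 0 4.4;0 0 0 0 0 0 3.4;0 0 0 0 0 0 3.4;0 0 0 0 0 0 3.4;0 0 0 0 0 0 3.4;0 0 0 0 0 0 3.4'; python3 disc.py
python3 -m handwheel '0 0 0.012 0 0 7 3.4;0 0 0.012 0 0 7 3.4;0 0 0.012 0 0 7 3.4;0 0 0.012 0 0 7 3.4;0 0 0.012 0 0 7 3.4;0 0 0.012 0 0 7 3.4;0 0 0.012 0 0 7 3.4;0 0 0.012 0 0 7 3.4;0 0 0.012 0 0 7 3.4;0 0 0.012 0 0 7 3.4'; python3 disc.py
```

```text
t: 7.67
tcp_pos: [466.8, -271.9, 124.8]
tool_rot: [179.9, -0.0, 165.8]
wrist_force: [3.5, 4.0, -2.4]
opening: 34.3
grasp_force: 2.4
init disc/collar edge row 204.8093220338983 [ 92  94  92  93  93  88  74  75  68 101 153 174 179 181 183 192 193 204]
now disc/collar edge row 206.59484777517565 [ 86  87  87  87  86  81  80  74  61  57  59 120 167 167 171 180 181 191]
t: 8.55
tcp_pos: [466.6, -273.1, 124.0]
tool_rot: [-180.0, 0.1, 95.5]
wrist_force: [-0.0, 0.4, -0.2]
opening: 33.9
grasp_force: 0.4
init disc/collar edge row 204.8093220338983 [ 92  94  92  93  93  88  74  75  68 101 153 174 179 181 183 192 193 204]
now disc/collar edge row 207.20792079207922 [111 110 111 115 125 134 117  81  67  62  57  83 141 170 173 184 181 191]
```

```bash
M='' ; python3 -m handwheel '0 0 0.012 0 0 7 3.4;0 0 0.012 0 0 7 3.4;0 0 0.012 0 0 7 3.4;0 0 0.012 0 0 7 3.4;0 0 0.012 0 0 7 3.4;0 0 0.012 0 0 7 3.4;0 0 0.012 0 0 7 3.4;0 0 0.012 0 0 7 3.4;0 0 0.012 0 0 7 3.4;0 0 0.012 0 0 7 3.4'; python3 disc.py
python3 -m handwheel '0 0 0.012 0 0 7 3.4;0 0 0.012 0 0 7 3.4;0 0 0.012 0 0 7 3.4;0 0 0.012 0 0 7 3.4;0 0 0.012 0 0 7 3.4;0 0 0.012 0 0 7 3.4;0 0 0.012 0 0 7 3.4;0 0 0.012 0 0 7 3.4;0 0 0.012 0 0 7 3.4;0 0 0.012 0 0 7 3.4'; python3 disc.py
```

```text
t: 9.43
tcp_pos: [465.8, -272.2, 122.6]
tool_rot: [-179.9, 0.1, 25.7]
wrist_force: [-2.4, 3.3, 3.2]
opening: 34.1
grasp_force: 2.2
init disc/collar edge row 204.8093220338983 [ 92  94  92  93  93  88  74  75  68 101 153 174 179 181 183 192 193 204]
now disc/collar edge row 207.64746543778801 [ 82  82  83  83  82  82  82  81  73  56  55  55 117 165 170 176 182 191]
t: 10.32
tcp_pos: [466.5, -272.3, 121.3]
tool_rot: [180.0, 0.0, -44.2]
wrist_force: [0.2, 3.2, -0.4]
opening: 34.2
grasp_force: 1.1
init disc/collar edge row 204.8093220338983 [ 92  94  92  93  93  88  74  75  68 101 153 174 179 181 183 192 193 204]
now disc/collar edge row 208.1580310880829 [109 108 107 106 107 120 142 136  87  62  56  57  86 141 173 181 181 191]
```

```bash
python3 -m handwheel '0 0 0.012 0 0 7 3.4;0 0 0.012 0 0 7 3.4;0 0 0.012 0 0 7 3.4;0 0 0.012 0 0 7 3.4;0 0 0.012 0 0 7 3.4;0 0 0.012 0 0 7 3.4;0 0 0.012 0 0 7 3.4;0 0 0.012 0 0 7 3.4;0 0 0.012 0 0 7 3.4;0 0 0.012 0 0 7 3.4'; python3 disc.py
python3 -m handwheel '0 0 0 0 0 0 4.5;0 0 0 0 0 0 5.5;0 0 0 0 0 0 5.5;0 0 0 0 0 0 5.5;0 0 0 0 0 0 5.5;0 0 0 0 0 -7 5.5;0 0 0 0 0 -7 5.5;0 0 0 0 0 -7 5.5;0 0 0 0 0 -7 5.5;0 0 0 0 0 -7 5.5'
python3 -m handwheel '0 0 0 0 0 -7 5.5;0 0 0 0 0 -7 5.5;0 0 0 0 0 -7 5.5;0 0 0 0 0 -7 5.5;0 0 0 0 0 -7 5.5;0 0 0 0 0 -7 5.5;0 0 0 0 0 -7 5.5;0 0 0 0 0 -4 5.5;0 0 0 0 0 0 5.5;0 0 0 0 0 0 5.5'; python3 disc.py
```

```text
t: 11.2
tcp_pos: [466.2, -273.0, 120.3]
tool_rot: [180.0, -0.1, -114.1]
wrist_force: [-2.0, 1.3, 1.5]
opening: 34.3
grasp_force: 1.5
init disc/collar edge row 204.8093220338983 [ 92  94  92  93  93  88  74  75  68 101 153 174 179 181 183 192 193 204]
now disc/collar edge row 208.61136363636365 [ 81  81  80  82  80  79  80  80  79  77  67  58  57 119 171 177 181 191]
t: 12.08
tcp_pos: [466.7, -272.6, 120.2]
tool_rot: [-180.0, -0.0, -78.8]
wrist_force: [-0.9, -0.7, -0.5]
opening: 55.0
grasp_force: 0.0
t: 12.92
tcp_pos: [466.7, -272.5, 120.2]
tool_rot: [180.0, -0.0, -26.3]
wrist_force: [0.3, 0.9, -0.2]
opening: 55.1
grasp_force: 0.0
init disc/collar edge row 204.8093220338983 [ 92  94  92  93  93  88  74  75  68 101 153 174 179 181 183 192 193 204]
now disc/collar edge row 208.63294117647058 [ 79  79  80  82  80  81  81  79  79  77  63  56  57 117 171 183 181 191]
```

```bash
python3 -m handwheel '0 0 0 0 0 0 4;0 0 0 0 0 0 3.4;0 0 0 0 0 0 3.4;0 0 0 0 0 0 3.4;0 0 0 0 0 0 3.4;0 0 0 0 0 0 3.4;0 0 0 0 0 0 3.4'
python3 -m handwheel '0 0 0.012 0 0 7 3.4;0 0 0.012 0 0 7 3.4;0 0 0.012 0 0 7 3.4;0 0 0.012 0 0 7 3.4;0 0 0.012 0 0 7 3.4;0 0 0.012 0 0 7 3.4;0 0 0.012 0 0 7 3.4;0 0 0.012 0 0 7 3.4;0 0 0.012 0 0 7 3.4;0 0 0.012 0 0 7 3.4'; python3 disc.py
python3 -m handwheel '0 0 0.012 0 0 7 3.4;0 0 0.012 0 0 7 3.4;0 0 0.012 0 0 7 3.4;0 0 0 0 0 0 3.4;0 0 0 0 0 0 3;0 0 0 0 0 0 3;0 0 0 0 0 0 3;0 0 0 0 0 0 3;0 0 0 0 0 0 3;0 0 0 0 0 0 3' 25; python3 disc.py; python3 - <<'E'
from station import bot, imaging
import cv2
a=imaging.snapshot("scene")["image"][140:300,200:360]
cv2.imwrite("pics/g3.png",cv2.resize(a,None,fx=3.7,fy=3.7,interpolation=cv2.INTER_CUBIC)[:,:,::-1])
E
```

```text
t: 13.55
tcp_pos: [467.7, -272.2, 120.5]
tool_rot: [-179.9, -0.1, -26.2]
wrist_force: [3.9, 3.1, 0.7]
opening: 34.0
grasp_force: 2.3
t: 14.38
tcp_pos: [466.7, -272.5, 119.0]
tool_rot: [-180.0, -0.0, -96.6]
wrist_force: [-0.1, 0.5, 0.9]
opening: 33.7
grasp_force: 0.6
init disc/collar edge row 204.8093220338983 [ 92  94  92  93  93  88  74  75  68 101 153 174 179 181 183 192 193 204]
now disc/collar edge row 209.14084507042253 [111 112 111 111 112 112 109 103  88  76  72  62  59  86 147 180 180 192]
t: 15.27
tcp_pos: [466.3, -272.4, 118.5]
tool_rot: [180.0, -0.0, -117.1]
wrist_force: [-3.4, 1.0, 2.8]
opening: 32.6
grasp_force: 25.4
init disc/collar edge row 204.8093220338983 [ 92  94  92  93  93  88  74  75  68 101 153 174 179 181 183 192 193 204]
now disc/collar edge row 209.410989010989 [ 79  79  79  79  80  78  78  79  80  79  73  62  59  68 133 177 181 191]
```

View pics/g3.png

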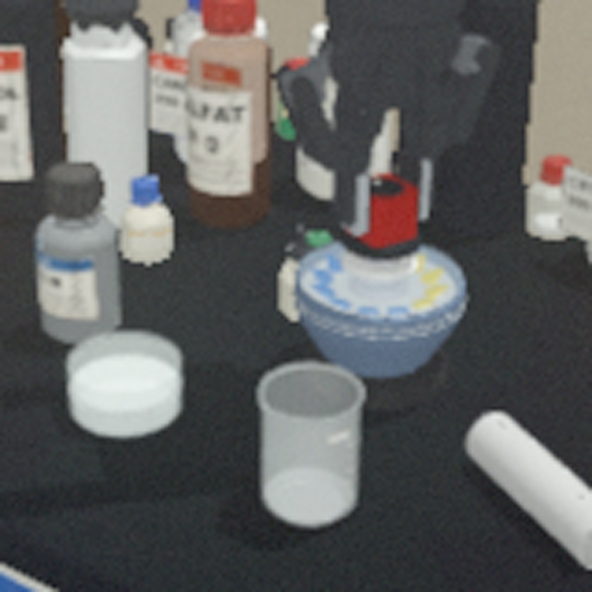

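The fingers hold the knob (25 N), and the beaker at about (284,260), the dish at (234,244) and the bottle at (221,208) stand where they were. The knob angle works out at about 5.5–6.0 rad, and its height agrees at about 115–116 mm, so I'm handing in.

```bash
python3 -c "
from station import order
print(order.hand_in())"
```

```text
the job is handed in; nothing more can be done
None
```

The job is handed in: the screw dropped its thread on the backward turn, I then turned it forward about one full turn (estimated 5.5–6.0 rad, knob_grip near 116 mm), the fingers still grip the knob at about 25 N, and the beaker, bottle and dish look undisturbed; no verdict came back.

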